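# Free the bottle lift's pawl with a rod and let the bottle down

## Task

Let the solvent bottle down: take the plain straight steel rod from its rest, put it under the long tail of the bottle lift's pawl and flick the pawl up and right over, so that it stays thrown back and the platform sinks all the way down. Then lay the rod back in the two notches of its rest. Work the pawl with the rod, never with the hand, and leave the T-handled key and the other bottles alone.

Things in the scene. Friction and masses are not known exactly. Their poses are not given: they have to be found in the camera images.
- rod_mid (a point): centre of the plain straight round steel rod, 10 mm thick, 200 mm long, 0.11 kg, alike at both ends; x axis along the rod. It lies level in the two notches of its rest, 50 mm above the bench; the middle 98 mm between the notches is free to be grasped, with 39 mm clear beneath it
- rest_seat (a point): where the rod's centre belongs in its grey fixed rest, 50 mm above the bench; x axis: the way the seated rod lies. The rest is a foot 150 x 60 x 6 mm with two V-notches 55 mm either side of the middle, each 12 mm long, 35 mm wide at the mouth, the mouth 65 mm above the bench. An alike rest holds the T-handled key
- lift_pin (a point): middle of the pawl's hinge pin on the fixed lift, 200 mm above the bench; pin along y, z up, -x the way the engaged tail points (towards the robot). Two upright cheeks hold it (y -28 to 28, x -13 to 37 mm, top 17 mm above the pin); the rack between them stays below 10 mm above the pin. Foot 12 mm high, x -60 to 170, y -65 to 65 mm. Both sides of the tail are open
- pawl: the dark steel pawl, origin on the hinge pin, turning with it. Its tail is a flat bar 16 mm wide (y), 6 mm thick, centred on its own -x axis, bare from 20 to 105 mm from the pin, with a 20 mm ball at 115 mm; a fork reaches 48 mm below the pin and its cross bar sits under a tooth of the rack
- pawl_angle (a joint): rad: 0 engaged, tail level; grows as the tail is lifted; 1.57 tail straight up; 2.2 at its stop, thrown back over the pin. Free of the rack from about 0.3. Let go below 1.75 it falls back in, beyond that it stays thrown. 1 to 3 N at mid-tail lifts it. A rod raised under the tail to 65 mm above the pin, then carried level to 45 mm beyond the pin, throws it over
- load (a joint): height in m of the platform with the amber bottle above its lowest place: 0 right down, about 0.075 at the start, held by the pawl; once free it sinks by itself on a damper at 20 to 40 mm/s. Platform and bottle (42 mm radius) stand behind the pin, centred 110 mm from it along +x; the bottle's cap top is 31 mm below the pin plus this value
- key_mid (a point): bystander: middle of the 200 mm shank of the T-handled steel key (10 mm thick like the rod, with a 70 mm cross bar near one end), lying in the other rest
- flask: bystander: clear bottle with blue cap, 80 mm wide and 160 mm high, standing; origin under its middle
- jar: bystander: small amber jar, 60 mm wide and 90 mm high, standing; origin under its middle
Things that resemble listed ones, but are neither listed nor needed, are in the scene too. Leave any red look-alike of the part that bears rest_seat alone.

How it is judged:
By the outcome, as a careful person would: the job done as asked, in the order asked, and still so for the second after the job is handed in, with the robot touching nothing.
It also fails if it takes over 51 s, if anything falls off the work surface, if the arm or the gripper's body presses on something with over 40 N, if the wrist force passes 120 N, or if a joint passes its speed limit or range.

## Robot

A 7-joint arm with a two-finger parallel gripper is mounted at the origin on the work surface. World frame = base frame: x ahead of the robot, y to its left, z up, the work surface at z = 0. Lengths are in m, angles in rad, forces in N, time in s.
With the tool pointing down it reaches from about 0.35 to 0.9 m from the base axis. Payload 8.1 kg.
Tool frame: the origin (TCP) lies midway between the tips of the shut fingers; the grasp point (between the pads) lies arm.grip_point_offset behind it (arm.grip_point_offset is the distance from the TCP to the grasp point, in m); y points along the fingers, z is the direction in which the jaws open and shut, and the axes are right-handed (so a half turn about y gives the same grasp; the last joint's range is limited). The gripper opens to 92 mm and grips with 3 to 60 N. Pads are 19 mm wide; open, the fingers measure 130 mm over their backs; the gripper's body (75 mm by 190 mm) begins 47 mm behind the grasp point.
Start: joints at [1.108, 0.434, 0.025, 1.573, -0.012, 1.134, -0.075], TCP at [0.22, -0.585, 0.227] pointing down, gripper open.
Joint ranges: [-2.62, 2.62], [-0.44, 2.09], [-1.27, 1.32], [0.08, 2.57], [-1.32, 4.46], [0.12, 2], [-2.74, 2.74]. Speed limits (rad/s): [2.22, 2.22, 3.01, 3.01, 3.14, 3.14, 3.14].

## Interface

Orientations are given as a rotation vector (axis times angle).
In Python, from cell import arm, get_image, camera_info gives the robot as it stands.
- The arm moves only by the tool carry_out, never from a script. Its argument "steps" is one flat list of numbers, 5 for each row, row after row: the opening, from 0 (shut) to 1 (fully open), then the shift along the world's x, y, z in units of 0.1 m (1.0 is 0.1 m), then the turn about the world's z in units of 45 degrees (1.0 is 45 degrees). In form: [hand, dx, dy, dz, spin, hand, dx, dy, dz, spin, ...]. A call has 1 to 12 rows; each row is the pose to reach, as a shift and turn from the pose commanded when the call began; what a row does not reach only later rows make up. A row lasts 1/10 s, in which the tool goes at most 50 mm and 8.59 degrees, less where a joint would pass 70% of its speed; a pose out of reach is approached as far as the arm can. A call with a number of a shift or a turn outside -1 to 1 is refused whole. A call with a gripper value outside its range is refused whole. The fingers move at their own pace and stop on an object; "grip_force" is the grip in N (left out, the last holds). Time passes only in rows, so rows that repeat a pose let the fingers close. It gives the time, the measured TCP pose, the force and the opening at its end, in the units of the state.
- arm.observe(): the state, without advancing time (a new reading comes with each control period).
- get_image(name): name is "scene" or "top" or "wrist"; returns (picture, depth): 400x640x3 uint8, red, green, blue; 400x640 float32, m along the optical axis (not along the pixel's ray), 0 where there is no reading.
- camera_info(name): a dict with "fovy" (degrees; the focal length in pixels is half the picture's height over the tangent of half this angle, whatever the lens; pixels are square), "cx", "cy" (the principal point, pixels), "R" (3x3) and "t" (3): a world point X has camera coordinates R X + t; the wrist camera has in their place "tool_from_camera" (4x4, takes a point from camera to tool coordinates, whose origin is the TCP and whose axes are the tool frame's). Camera axes: x right, y down, z forward; pixel columns grow to the right and rows downward; lengths in m; the calibration is good to about 2 mm. A picture is of the moment at which its call begins: read the wrist's pose just before it. camera_info takes no time and is no camera call.
- arm.sign_off(): hands the job in, once; it reports no verdict.
The state is a dict: "clock": time; "joints": joint angles; "dq": joint speeds; "joint_efforts": joint torques, N m; "position": TCP position; "ee_rot": TCP orientation; "force": force on the tool from outside, world axes, zero at the start; "ft_torque": the same for the moment, N m; "width": opening from 0.0 (shut) to 1.0 (fully open).
Only numpy, scipy, OpenCV 4.12 (cv2) and the standard library are available. Lean on these libraries where they do the work, as an engineer would, in place of code of your own. Each camera call takes 0.05 s, during which the arm holds its last target. There are 200 camera calls.

## Working session

There is one attempt and no reset: what is moved stays moved. The work goes in short steps, Python scripts to look and compute and a tool call to move; the robot and the scene stay as the last step left them, time stands still between calls to the robot, and variables do not carry over. Pictures are saved under pics/ and viewed, about 8 in all and at most 12, crops included, and the job is handed in when it is done.

Besides the shell and the picture viewer there is one more tool, called in YAML: its name, and indented under it one key for each argument. carry_out: Moves the arm, as the interface text tells. Shifts and turns lie within -1 to 1; 1 stands for 0.1 m of shift or 45 degrees of turn. Its arguments: {"type":"object","properties":{"steps":{"type":"array","items":{"type":"number"}},"grip_force":{"type":"number"}},"required":["steps"]}

```bash
mkdir -p pics; ls; cat > h.py <<'E'
import numpy as np, cv2
from cell import arm, get_image, camera_info
from scipy.spatial.transform import Rotation as Ro
def grab(n):
    s=arm.observe(); im,d=get_image(n); np.savez(f'{n}.npz',im=im,d=d,p=s['position'],r=s['ee_rot']); return im,d,s
def load(n):
    z=np.load(f'{n}.npz'); return z['im'],z['d'],z['p'],z['r']
def cam(n,p=None,r=None):
    c=camera_info(n); f=200/np.tan(np.radians(c['fovy'])/2)
    if n=='wrist':
        T=np.array(c['tool_from_camera']); W=np.eye(4); W[:3,:3]=Ro.from_rotvec(r).as_matrix(); W[:3,3]=p; M=W@T
        return f,c['cx'],c['cy'],M[:3,:3],M[:3,3]
    R=np.array(c['R']); t=np.array(c['t']); return f,c['cx'],c['cy'],R.T,-R.T@t
def pts(n,d,p=None,r=None):
    f,cx,cy,R,o=cam(n,p,r); v,u=np.mgrid[:400,:640]
    return np.stack([(u-cx)/f*d,(v-cy)/f*d,d],-1)@R.T+o
def ray(n,u,v,z,p=None,r=None):
    f,cx,cy,R,o=cam(n,p,r); w=R@np.array([(u-cx)/f,(v-cy)/f,1]); return o+w*(z-o[2])/w[2]
def save(name,im): cv2.imwrite('pics/'+name,im[...,::-1])
E
python3 - <<'E'
from h import *
for n in ['top','scene']:
    im,d,s=grab(n); save(n+'0.png',im); print(n,cam(n))
print(s, arm.grip_point_offset)
E
```

```text
pics
top (np.float64(489.64028229966016), 321.26000468618514, 201.11977990392916, array([[-0.00500069, -0.97347914,  0.22872114],
       [-0.99996915,  0.00348272, -0.00703995],
       [ 0.00605667, -0.22874929, -0.97346653]]), array([0.17618624, 0.0057638 , 1.54370174]))
scene (np.float64(520.6674725659), 325.0531342206192, 194.90470819847548, array([[-0.37159524,  0.71819539, -0.58831315],
       [ 0.92834931,  0.29372312, -0.22780316],
       [ 0.009194  , -0.63081068, -0.77588231]]), array([1.21373936, 0.30648563, 1.10933048]))
{'clock': 0.05, 'joints': array([ 1.10843493,  0.43517869,  0.02497255,  1.57406039, -0.01159423,
        1.13398803, -0.07513698]), 'dq': array([-0.00024011, -0.00044483,  0.00086865,  0.00076645,  0.00031556,
       -0.0012136 ,  0.00023741]), 'joint_efforts': array([ 2.45014358e-03, -6.69776058e+01,  9.88614187e-01, -3.15495479e+01,
       -6.06069714e-02,  3.76173493e-02,  6.56394627e-05]), 'position': array([ 0.21980713, -0.58455242,  0.22598668]), 'ee_rot': array([-0.36865424,  2.02707412, -2.02412195]), 'force': array([-0.38245973, -0.64695606,  0.08611809]), 'ft_torque': array([ 0.01417979, -0.01063422, -0.02205369]), 'width': 0.999197513214867} 0.0188
```

View pics/top0.png

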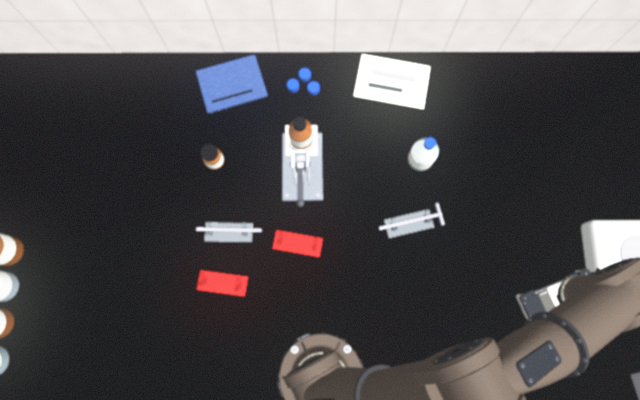

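View pics/scene0.png

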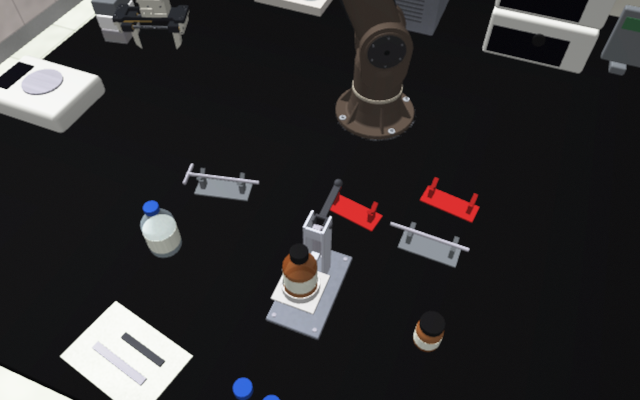

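Top view: the rod lies in the left rest at about (229,231), the key in the right rest at (412,218), the lift has its tail ball at (301,203) and its pin near (301,160), and the two red look-alikes are at (298,243) and (222,283). In the scene view the rod is at (430,237).

```bash
python3 - <<'E'
from h import *
print(camera_info('wrist')['tool_from_camera'])
im,d,p,r=load('top'); P=pts('top',d)
g=cv2.cvtColor(im,cv2.COLOR_RGB2GRAY)
def fit(m,n):
    q=P[m]; c=q.mean(0); w=np.linalg.svd(q[:,:2]-c[:2])[2][0]; t=(q[:,:2]-c[:2])@w
    print(n,len(q),c.round(4),'ctr of ends',(c[:2]+w*(t.min()+t.max())/2).round(4),'len',np.ptp(t).round(3),'ang',np.degrees(np.arctan2(w[1],w[0])).round(1))
v,u=np.mgrid[:400,:640]
box=(u>185)&(u<270)&(v>215)&(v<245)
fit(box&(P[...,2]>.04)&(P[...,2]<.08),'rod'); 
for a,b in((197,229),(262,231)): print(ray('top',a,b,.05))
fit(box&(P[...,2]<.03)&(g>60),'foot')
box=(u>275)&(u<330)&(v>115)&(v<210)
fit(box&(P[...,2]<.03)&(P[...,2]>.004)&(g>80),'liftfoot')
fit(box&(P[...,2]>.18)&(P[...,2]<.22)&(v>172),'tail')
fit(box&(P[...,2]>.2)&(P[...,2]<.23)&(v<172)&(v>145),'cheeks')
q=cv2.resize(im[110:250,180:340],None,fx=5,fy=4.0,interpolation=cv2.INTER_CUBIC);save('crop.png',q[:, :800])
i2,d2,_,_=load('scene');save('crop2.png',cv2.resize(i2[160:350,250:490],None,fx=3.2,fy=3.1,interpolation=cv2.INTER_CUBIC))
E
```

```text
[[ 4.23808200e-04  9.65967011e-01  2.58664946e-01 -6.70387098e-02]
 [ 1.71144317e-03 -2.58665291e-01  9.65965495e-01 -1.56403456e-01]
 [ 9.99998446e-01  3.33062569e-05 -1.76282211e-03 -5.05764922e-04]
 [ 0.00000000e+00  0.00000000e+00  0.00000000e+00  1.00000000e+00]]
rod 302 [0.4377 0.2848 0.0529] ctr of ends [0.4375 0.2799] len 0.198 ang -91.5
[0.44008621 0.37907059 0.05      ]
[0.43303736 0.17838328 0.05      ]
foot 879 [0.4379 0.2903 0.0035] ctr of ends [0.438  0.2917] len 0.216 ang -90.6
liftfoot 1453 [0.6207 0.0526 0.0115] ctr of ends [0.6756 0.0473] len 0.282 ang 174.5
tail 175 [0.5238 0.0559 0.2042] ctr of ends [0.5252 0.0559] len 0.097 ang -179.3
cheeks 201 [0.6096 0.0561 0.2105] ctr of ends [0.608  0.0561] len 0.058 ang 179.6
```

View pics/crop.png

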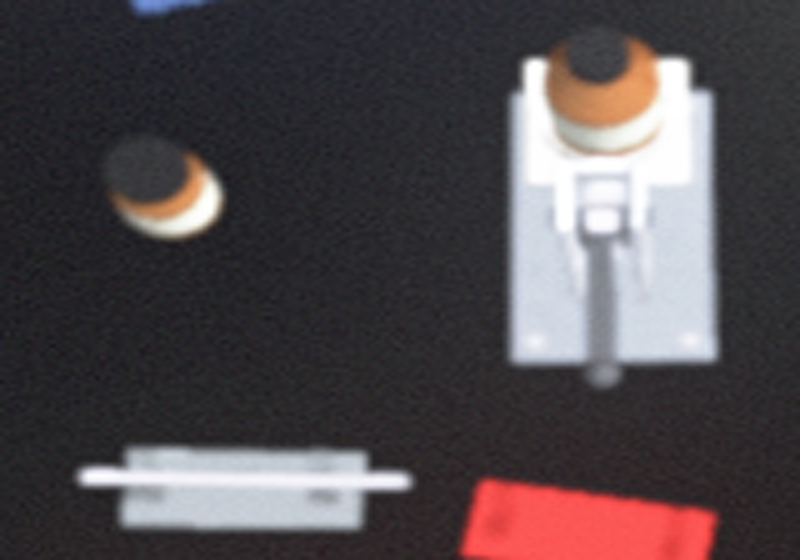

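```bash
python3 - <<'E'
from h import *
s=arm.observe(); print(Ro.from_rotvec(s['ee_rot']).as_matrix().round(3))
for u,v in((204,231),(253.2,231),(204,241.5),(253,241.5),(204.5,222),(253,223)): print(ray('top',u,v,.006).round(4))
for u in (197,262): print(ray('top',u,231,.05).round(4))
for a in ((240,203),(300.5,203)): print(ray('top',*a,.2).round(4))
E
```

```text
[[-0.936 -0.001  0.352]
 [-0.352  0.001 -0.936]
 [ 0.    -1.    -0.001]]
[0.4413 0.3675 0.006 ]
[0.4407 0.2114 0.006 ]
[0.4077 0.3659 0.006 ]
[0.4071 0.2111 0.006 ]
[0.4704 0.3674 0.006 ]
[0.4666 0.2127 0.006 ]
[0.4338 0.3787 0.05  ]
[0.433  0.1784 0.05  ]
[0.4873 0.2247 0.2   ]
[0.4867 0.0545 0.2   ]
```

carry_out:
  steps: [1, 0.7, 1, 0.6, 0.2, 1, 0.7, 1, 0.6, 0.2, 1, 0.7, 1, 0.6, 0.2, 1, 0.7, 1, 0.6, 0.2]

```text
clock: 0.5
position: [0.2947, -0.4816, 0.2892]
ee_rot: [-0.513, 1.923, -1.927]
force: [0.4, -0.1, -0.4]
width: 1.0
```

carry_out:
  steps: [1, 0.7, 1, 0.4, 0.2, 1, 0.7, 1, 0.4, 0.2, 1, 0.7, 1, 0.4, 0.2, 1, 0.7, 1, 0.4, 0.2]

```text
clock: 0.9
position: [0.3632, -0.3817, 0.3279]
ee_rot: [-0.644, 1.827, -1.828]
force: [0.6, 0.2, 0.3]
width: 1.002
```

carry_out:
  steps: [1, 0.5, 1, 0, 0.2, 1, 0.5, 1, 0, 0.2, 1, 0.5, 1, 0, 0.2]

```text
clock: 1.2
position: [0.412, -0.2805, 0.3263]
ee_rot: [-0.766, 1.727, -1.724]
force: [0.2, 0.3, 0.4]
width: 1.003
```

carry_out:
  steps: [1, 0, 1, 0, 0.2, 1, 0, 1, 0, 0.2, 1, 0, 1, 0, 0.2]

```text
clock: 1.5
position: [0.4101, -0.1796, 0.3266]
ee_rot: [-0.879, 1.62, -1.617]
force: [0.9, -0.8, -0.3]
width: 1.0
```

carry_out:
  steps: [1, 0, 1, 0, 0.2, 1, 0, 1, 0, 0.2, 1, 0, 1, 0, 0.2]

```text
clock: 1.8
position: [0.4099, -0.08, 0.3268]
ee_rot: [-0.98, 1.511, -1.509]
force: [0.7, -0.3, 0.7]
width: 1.003
```

carry_out:
  steps: [1, 0, 1, 0, 0.2, 1, 0, 1, 0, 0.2, 1, 0, 1, 0, 0.2]

```text
clock: 2.1
position: [0.4099, 0.0199, 0.3269]
ee_rot: [-1.072, 1.4, -1.398]
force: [0.1, -0.0, 0.7]
width: 0.998
```

carry_out:
  steps: [1, 0, 1, 0, 0.2, 1, 0, 1, 0, 0.2, 1, 0, 1, 0, 0.2]

```text
clock: 2.4
position: [0.4098, 0.1199, 0.3268]
ee_rot: [-1.156, 1.287, -1.284]
force: [0.4, 0.3, 1.3]
width: 0.999
```

carry_out:
  steps: [1, 0.2, 1, -0.5, 0.15, 1, 0.2, 1, -0.5, 0.15, 1, 0.2, 1, -0.5, 0.15, 1, 0.2, 1, -0.5, 0.15]

```text
clock: 2.8
position: [0.4302, 0.2152, 0.2749]
ee_rot: [-1.215, 1.206, -1.202]
force: [0.1, -0.5, 0.7]
width: 1.0
```

```bash
cat > w.py <<'E'
from h import *
import sys
im,d,s=grab('wrist'); save(sys.argv[1],im); p,r=s['position'],s['ee_rot']; P=pts('wrist',d,p,r)
print(p.round(4),Ro.from_rotvec(r).as_matrix().round(3).tolist())
m=(P[...,2]>.045)&(P[...,2]<.075)&(abs(P[...,0]-.437)<.03)&(P[...,1]>.15)&(P[...,1]<.42)
q=P[m]; 
for z0,z1 in((.002,.012),(.047,.062)):
    m=(P[...,2]>z0)&(P[...,2]<z1)&(abs(P[...,0]-.437)<.05)&(P[...,1]>.15)&(P[...,1]<.42)&(im.max(-1)>90)
    if z0>.04: m&=abs(P[...,0]-.437)<.012
    q=P[m]; print(z0,len(q),q.min(0).round(4),q.max(0).round(4),q.mean(0).round(4),np.polyfit(q[:,1],q[:,0],1).round(4))
E
python3 w.py w1.png
```

```text
[0.4302 0.2152 0.2749] [[0.007, -0.003, 1.0], [-1.0, -0.0, 0.007], [0.0, -1.0, -0.003]]
0.002 3400 [0.3876 0.1502 0.002 ] [0.4661 0.3666 0.0113] [0.4341 0.2942 0.0043] [0.0166 0.4293]
0.047 1621 [0.4256 0.1828 0.047 ] [0.449  0.3828 0.0572] [0.4352 0.2909 0.0519] [0.0198 0.4295]
```

View pics/w1.png

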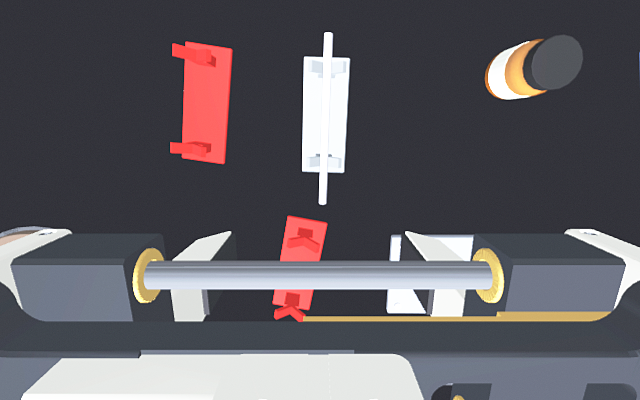

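The wrist view shows the rod from (328,33) to (323,204), the rest foot from (306,57) to (345,172) and the notches at rows ~68 and ~161. The red look-alikes are on either side of the rest.

```bash
python3 - <<'E'
from h import *
im,d,p,r=load('wrist')
for n,u,v,z in(('rodA',328,34,.05),('rodB',322.5,204,.05),('fA',307,57.5,.006),('fB',350,57.5,.006),('fC',302.5,171.5,.006),('fD',345,172.5,.006)): print(n,ray('wrist',u,v,z,p,r).round(4))
P=pts('wrist',d,p,r)
m=(P[...,2]>.052)&(P[...,2]<.07)&(abs(P[...,0]-.436)<.025)&(P[...,1]>.2)&(P[...,1]<.37)&(im.max(-1)>60)
m&=(abs(P[...,0]-(.4295+.0198*P[...,1]))>.008)
for a,b in((.2,.285),(.285,.37)):
    q=P[m&(P[...,1]>a)&(P[...,1]<b)]; print(len(q),q.mean(0).round(4) if len(q) else 0,q.min(0).round(4),q.max(0).round(4))
E
```

```text
rodA [0.4372 0.3805 0.05  ]
rodB [0.4331 0.1811 0.05  ]
fA [0.4116 0.3643 0.006 ]
fB [0.4669 0.3646 0.006 ]
fC [0.405  0.2165 0.006 ]
fD [0.465  0.2156 0.006 ]
183 [0.4337 0.2371 0.0558] [0.412  0.2303 0.0521] [0.4554 0.2433 0.0597]
232 [0.4359 0.3465 0.0561] [0.4147 0.3401 0.0521] [0.4571 0.3533 0.0604]
```

carry_out:
  steps: [1, 0.05, 0.76, -0.6, -0.03, 1, 0.05, 0.76, -1, -0.03, 1, 0.05, 0.76, -1, -0.03, 1, 0.05, 0.76, -1, -0.03]

```text
clock: 3.25
position: [0.4344, 0.2891, 0.174]
ee_rot: [-1.206, 1.224, -1.223]
force: [-0.8, -1.2, 1.6]
width: 1.001
```

carry_out:
  steps: [1, 0, 0, -0.4, 0, 1, 0, 0, -0.7, 0, 1, 0, 0, -0.9, 0, 1, 0, 0, -0.9, 0]

```text
clock: 3.65
position: [0.4357, 0.2877, 0.0861]
ee_rot: [-1.203, 1.223, -1.226]
force: [0.0, -0.7, -0.2]
width: 0.997
```

carry_out:
  steps: [1, 0, 0.03, -0.3, 0, 1, 0, 0.03, -0.55, 0, 1, 0, 0.03, -0.55, 0, 1, 0, 0.03, -0.55, 0, 0, 0, 0.03, -0.55, 0, 0, 0, 0.03, -0.55, 0, 0, 0, 0.03, -0.55, 0, 0, 0, 0.03, -0.55, 0, 0, 0, 0.03, -0.55, 0, 0, 0, 0.03, -0.55, 0, 0, 0, 0.03, -0.55, 0, 0, 0, 0.03, -0.55, 0]
  grip_force: 50

```text
clock: 4.85
position: [0.435, 0.294, 0.0316]
ee_rot: [-1.201, 1.222, -1.222]
force: [0.6, -1.1, 0.0]
width: 0.352
```

carry_out:
  steps: [0, 0, 0, 0, 0, 0, 0, 0, 0, 0, 0, 0, 0, 0, 0]

```text
clock: 5.15
position: [0.4374, 0.2941, 0.0323]
ee_rot: [-1.197, 1.22, -1.224]
force: [3.6, 0.8, 1.7]
width: 0.094
```

carry_out:
  steps: [0, 0, 0, 0, 0, 0, 0, 0, 0, 0, 0, 0, 0, 0.1, 0, 0, 0, 0, 0.3, 0, 0, 0, 0, 0.6, 0, 0, 0, 0, 1, 0, 0, 0, 0, 1, 0, 0, 0, 0, 1, 0]

```text
clock: 5.95
position: [0.4352, 0.2942, 0.1326]
ee_rot: [-1.199, 1.221, -1.222]
force: [-0.4, -0.5, -1.5]
width: 0.092
```

```bash
python3 - <<'E'
from h import *
im,d,s=grab('wrist'); save('w2.png',im); print(s['position'],s['width'],s['force'])
E
```

```text
[0.43516334 0.29417988 0.1326226 ] 0.09157856514514337 [-0.36166237 -0.53934886 -1.47247479]
```

View pics/w2.png

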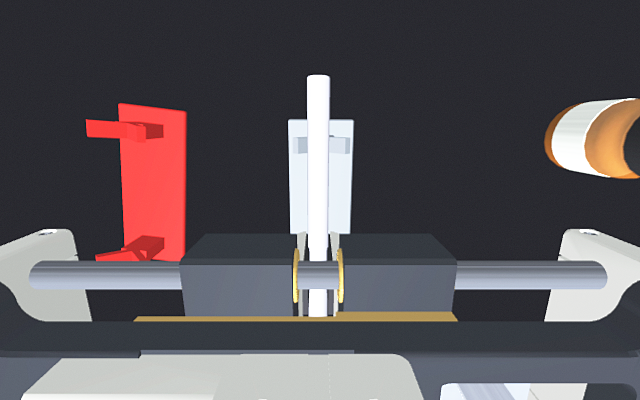

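carry_out:
  steps: [0, 0.5, -0.2, 0.05, 0, 0, 1, -0.6, 0.05, 0, 0, 1, -0.6, 0.05, 0, 0, 1, -0.6, 0.05, 0, 0, 1, -0.6, 0.05, 0]
  grip_force: 60

```text
clock: 6.5
position: [0.5338, 0.2338, 0.1353]
ee_rot: [-1.203, 1.224, -1.221]
force: [-0.4, 0.7, -0.0]
width: 0.089
```

carry_out:
  steps: [0, 0, -0.3, 0, 0, 0, 0, -0.6, 0, 0, 0, 0, -0.97, 0, 0, 0, 0, -0.97, 0, 0, 0, 0, -0.97, 0, 0]

```text
clock: 7.0
position: [0.5338, 0.1373, 0.1364]
ee_rot: [-1.202, 1.223, -1.221]
force: [0.5, 1.4, -1.5]
width: 0.09
```

```bash
python3 - <<'E'
from h import *
im0,d0,p,r=load('wrist'); print('end',ray('wrist',318,78,.1514,p,r))
im,d,s=grab('scene'); grab('top'); print(s['position'],s['width'],s['force'])
save('s2.png',cv2.resize(im[130:330,230:480],None,fx=3,fy=3,interpolation=cv2.INTER_CUBIC))
E
```

```text
end [0.4344108  0.38108371 0.1514    ]
[0.53382948 0.13727958 0.13638944] 0.08982270026818959 [ 0.52397235  1.42448706 -1.51340359]
```

View pics/s2.png

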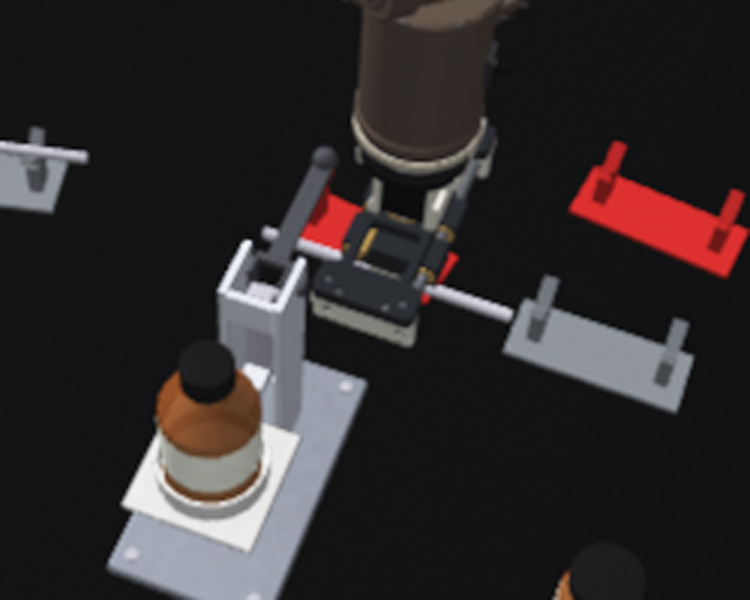

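Scene view: the rod passes under the tail, its end showing beyond it at (270,235), and the hand is clear of the cheek. Lifting now.

carry_out:
  steps: [0, 0, 0, 0.15, 0, 0, 0, 0, 0.3, 0, 0, 0, 0, 0.45, 0, 0, 0.02, 0, 0.6, 0, 0, 0.04, 0, 0.75, 0, 0, 0.06, 0, 0.9, 0, 0, 0.08, 0, 1, 0, 0, 0.08, 0, 1, 0]

```text
clock: 7.9
position: [0.544, 0.138, 0.239]
ee_rot: [-1.198, 1.22, -1.222]
force: [0.3, 0.8, -1.6]
width: 0.085
```

carry_out:
  steps: [0, 0.05, 0, 0.13, 0, 0, 0.2, 0, 0.15, 0, 0, 0.4, 0, 0.15, 0, 0, 0.6, 0, 0.15, 0, 0, 0.8, 0, 0.15, 0, 0, 0.88, 0, 0.15, 0, 0, 0.88, 0, 0.15, 0, 0, 0.88, 0, 0.15, 0]

```text
clock: 8.7
position: [0.6301, 0.1374, 0.2515]
ee_rot: [-1.202, 1.222, -1.221]
force: [0.1, 0.3, -2.1]
width: 0.088
```

```bash
python3 - <<'E'
from h import *
im,d,s=grab('scene'); print(s['position'],s['width'],s['force'])
save('s3.png',cv2.resize(im[130:330,230:480],None,fx=3,fy=3,interpolation=cv2.INTER_CUBIC))
E
```

```text
[0.63013877 0.13740801 0.25146479] 0.08764658985201962 [ 0.08544932  0.32269877 -2.08891392]
```

View pics/s3.png

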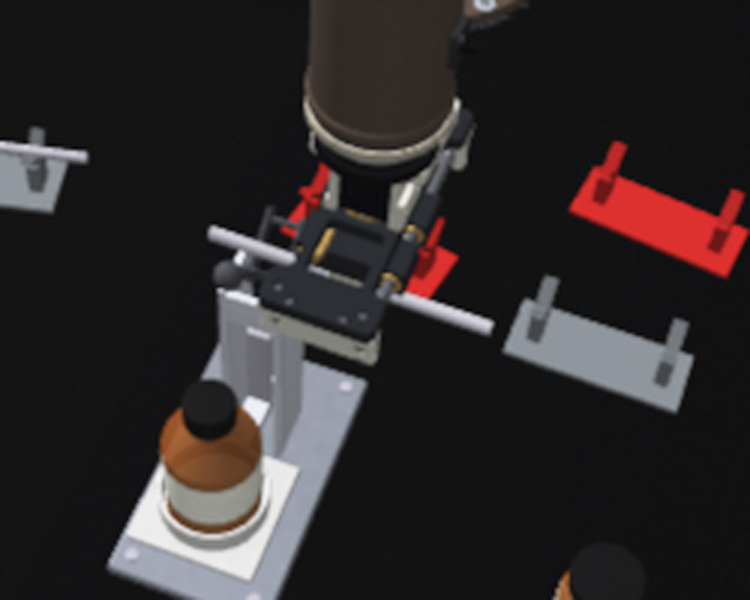

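The ball at (230,272) is past the rod on the bottle side, and the bottle is sinking. I'll push a little further, then draw back.

carry_out:
  steps: [0, 0.07, 0, 0, 0, 0, 0.07, 0, 0, 0, 0, 0.07, 0, 0, 0, 0, -0.2, 0, 0, 0, 0, -0.5, 0, 0.1, 0, 0, -0.9, 0, 0.1, 0, 0, -0.9, 0, 0.1, 0, 0, -0.9, 0, 0.1, 0]

```text
clock: 9.55
position: [0.5405, 0.1369, 0.2623]
ee_rot: [-1.201, 1.22, -1.223]
force: [0.9, -0.3, 0.2]
width: 0.091
```

carry_out:
  steps: [0, -0.5, 0.3, 0, 0, 0, -1, 0.6, 0, 0, 0, -1, 0.9, 0, 0, 0, -1, 0.9, 0, 0, 0, -1, 0.9, 0, 0]

```text
clock: 10.05
position: [0.4416, 0.228, 0.262]
ee_rot: [-1.201, 1.22, -1.22]
force: [-0.4, -0.3, -1.3]
width: 0.09
```

```bash
python3 - <<'E'
from h import *
im,d,s=grab('scene'); print(s['position'],s['width'],s['force'])
save('s4.png',cv2.resize(im[130:330,230:480],None,fx=3,fy=3,interpolation=cv2.INTER_CUBIC))
E
```

```text
[0.44162561 0.22795126 0.26198852] 0.09034147122136627 [-0.3706215  -0.32374165 -1.31834289]
```

View pics/s4.png

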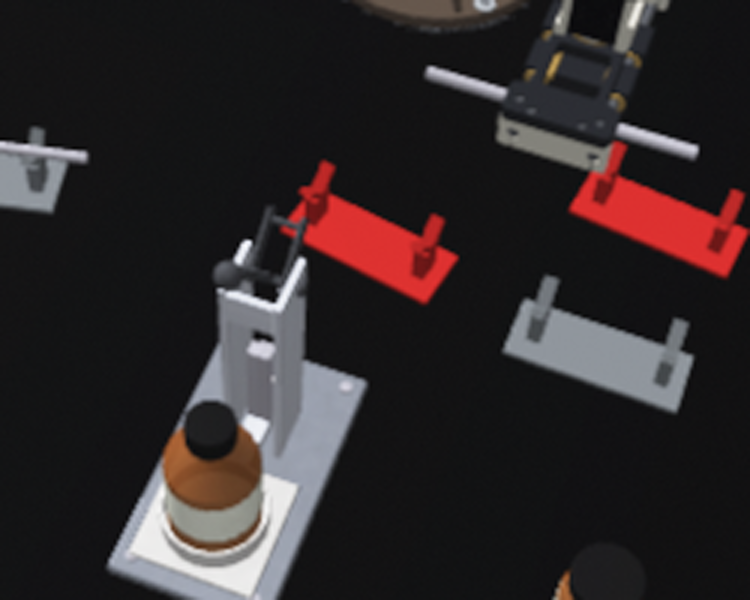

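Pawl stays thrown (ball (230,272), fork up) and the platform is sinking. Next I go above the rest and check the rod in the hand.

carry_out:
  steps: [0, -0.06, 0.4, -0.2, 0, 0, -0.06, 0.76, -0.6, 0, 0, -0.06, 0.76, -1, 0, 0, -0.06, 0.76, -1, 0, 0, -0.06, 0.76, -1, 0]

```text
clock: 10.6
position: [0.4359, 0.3018, 0.1615]
ee_rot: [-1.202, 1.224, -1.223]
force: [1.2, -0.2, -0.3]
width: 0.086
```

carry_out:
  steps: [0, 0, 0, -0.3, 0, 0, 0, 0, -0.52, 0, 0, 0, 0, -0.52, 0, 0, 0, 0, -0.52, 0]

```text
clock: 11.0
position: [0.4365, 0.303, 0.1116]
ee_rot: [-1.198, 1.222, -1.223]
force: [-0.7, 0.9, -0.3]
width: 0.09
```

```bash
python3 - <<'E'
from h import *
im,d,s=grab('wrist'); save('w3.png',im);p,r=s['position'],s['ee_rot']; print(p,r)
P=pts('wrist',d,p,r); zr=p[2]+.0188
m=(abs(P[...,2]-zr)<.02)&(abs(P[...,0]-p[0])<.02)&(P[...,1]>p[1]+.02)&(P[...,1]<p[1]+.15)&(im.min(-1)>130)
q=P[m]; print(len(q),q.min(0),q.max(0),'x(y)',np.polyfit(q[:,1],q[:,0],1),'z(y)',np.polyfit(q[:,1],q[:,2],1),zr)
v,u=np.nonzero(m); print('px end',u[v<v.min()+4].mean(),v.min())
E
```

```text
[0.43645508 0.30299974 0.11164081] [-1.19808714  1.22216837 -1.2232728 ]
3309 [0.42936926 0.32301614 0.12685014] [0.44010427 0.39111846 0.13543933] x(y) [0.02094407 0.42743523] z(y) [0.00454381 0.13025306] 0.13044080553027462
px end 317.3975903614458 75
```

View pics/w3.png

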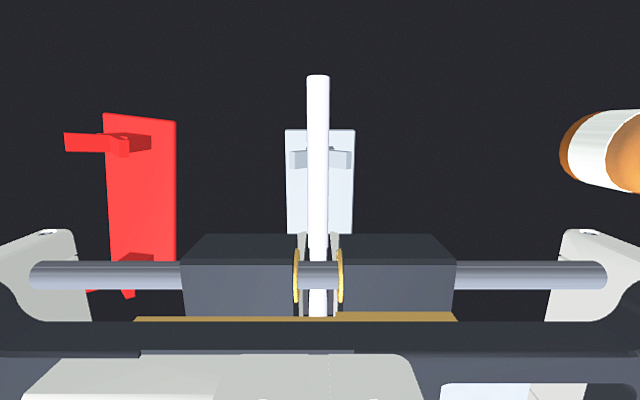

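The rod sits level with its end at (318,75), so it has not slipped, and it lines up with the rest notch at (320,155). Lowering.

carry_out:
  steps: [0, -0.01, 0, -0.2, 0, 0, -0.01, 0, -0.4, 0, 0, -0.01, 0, -0.55, 0, 0, -0.01, 0, -0.65, 0, 0, -0.01, 0, -0.73, 0, 0, -0.01, 0, -0.79, 0, 0, -0.01, 0, -0.79, 0, 0, -0.01, 0, -0.79, 0]

```text
clock: 11.85
position: [0.4378, 0.3041, 0.0322]
ee_rot: [-1.194, 1.22, -1.224]
force: [8.3, 0.3, 2.0]
width: 0.093
```

carry_out:
  steps: [0.2, -0.02, 0, 0, 0, 0.5, -0.02, 0, 0, 0, 0.6, -0.02, 0, 0, 0, 0.6, -0.02, 0, 0, 0, 0.6, -0.02, 0, 0, 0, 0.6, -0.02, 0, 0, 0, 0.6, -0.02, 0, 0.2, 0, 0.6, -0.02, 0, 0.5, 0, 0.6, -0.02, 0, 0.9, 0, 0.6, -0.02, 0, 1, 0]

```text
clock: 12.85
position: [0.4331, 0.3048, 0.1343]
ee_rot: [-1.196, 1.22, -1.221]
force: [0.4, 1.1, -0.1]
width: 0.598
```

carry_out:
  steps: [0.6, 0, 0, 0.4, 0, 0.6, 0, -0.4, 0.8, 0, 0.6, -0.6, -0.8, 1, 0, 0.6, -0.6, -0.8, 1, 0, 0.6, -0.6, -0.8, 1, 0]

```text
clock: 13.35
position: [0.3699, 0.221, 0.2314]
ee_rot: [-1.202, 1.22, -1.225]
force: [-0.5, -0.0, 1.1]
width: 0.601
```

```bash
python3 - <<'E'
from h import *
a,_,s=grab('scene'); b,d,s=grab('wrist'); p,r=s['position'],s['ee_rot']; print(s['clock'],p,s['width'])
save('f.png',np.vstack([cv2.resize(a[130:350,230:490],(640,542))[:, :],b])[:942][::1] if 0 else np.hstack([cv2.resize(a[130:330,230:480],(400,320)),cv2.resize(b,(400,250),interpolation=cv2.INTER_AREA)[np.r_[0:250,[249]*70]]]))
P=pts('wrist',d,p,r)
m=(P[...,2]>.047)&(P[...,2]<.062)&(abs(P[...,0]-(.4295+.0198*P[...,1]))<.008)&(P[...,1]>.15)&(P[...,1]<.43)&(b.min(-1)>130)
q=P[m]; print(len(q),q.min(0),q.max(0),np.polyfit(q[:,1],q[:,0],1),np.polyfit(q[:,1],q[:,2],1))
E
```

```text
13.4 [0.37148845 0.22185314 0.23116586] 0.6016458693833232
1904 [0.42699131 0.19276034 0.04700934] [0.44445358 0.3924739  0.05530257] [0.0228451  0.42760179] [0.00043994 0.05167593]
```

View pics/f.png

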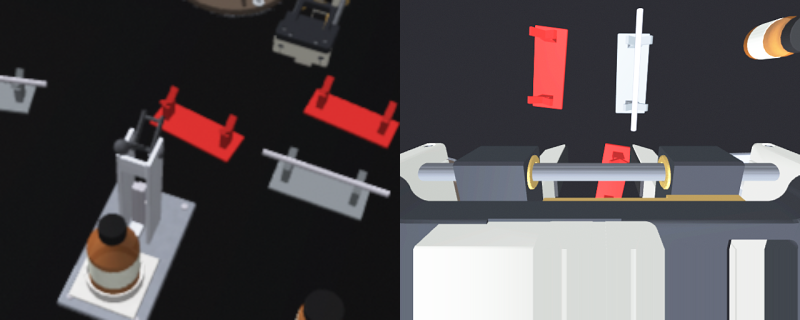

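Rod back in both notches, level; pawl still thrown. Now checking that the platform has fully sunk (cap top should be 0.169 m).

carry_out:
  steps: [0.6, 0, 0, 0, 0, 0.6, 0, 0, 0, 0, 0.6, 0, 0, 0, 0, 0.6, 0, 0, 0, 0, 0.6, 0, 0, 0, 0, 0.6, 0, 0, 0, 0, 0.6, 0, 0, 0, 0, 0.6, 0, 0, 0, 0, 0.6, 0, 0, 0, 0, 0.6, 0, 0, 0, 0]

```text
clock: 14.45
position: [0.372, 0.223, 0.2307]
ee_rot: [-1.201, 1.222, -1.222]
force: [0.8, -0.8, 0.3]
width: 0.601
```

```bash
cat > c.py <<'E'
from h import *
def cap(d,n):
    P=pts(n,d); m=(abs(P[...,0]-.708)<.015)&(abs(P[...,1]-.055)<.015)&(P[...,2]>.1)
    b=(abs(P[...,0]-.665)<.06)&(abs(P[...,1]-.055)<.03)&(P[...,2]>.24); return np.percentile(P[m][:,2],[50,90]).round(4), P[b].mean(0).round(3) if b.any() else None
print('old scene',cap(load('scene')[1],'scene'))
for n in('scene','top'):
    im,d,s=grab(n); print(n,s['clock'],cap(d,n))
E
python3 c.py
```

```text
old scene (array([0.1711, 0.1737]), array([0.666, 0.06 , 0.29 ]))
scene 14.45 (array([0.171 , 0.1736]), array([0.665, 0.06 , 0.29 ]))
top 14.5 (array([0.1661, 0.1711]), array([0.65 , 0.057, 0.273]))
```

Cap top is ~0.170 m and no longer changing, so the platform is right down. The ball is at about 67 mm beyond and 90 mm above the pin, so the pawl is at its stop. Handing in.

```bash
python3 -c "
from cell import arm; print(arm.sign_off())"
```

```text
the job is handed in; nothing more can be done
None
```

The bottle is down: I took the rod from its rest, threw the pawl right over with it, laid the rod back in both notches, and handed in at about 14.5 s.

Last checks:
- **Pawl:** it stays thrown back. Its ball is about 67 mm beyond and 90 mm above the pin, which matches the 2.2 rad stop.
- **Platform:** the bottle's cap top reads about 0.170 m against 0.169 m expected. It did not change over the last second, so the platform is fully lowered.
- **Rod:** it lies level in both notches at 50 mm height, centred within about 2 mm of where I measured the middle of the rest. It first lay about 10 mm off that middle, so I centred it rather than putting it back exactly where it was.
- **Forces and surroundings:** wrist force at the end of each move was at most about 8 N, briefly while seating the rod. I steered the hand clear of the key, the other bottles and the red look-alikes, and saw no sign of contact. I did not measure their positions again afterwards.

No check failed. The two cameras differed by a few millimetres on the cap height (0.166–0.171 m), which is close to the stated calibration error.

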